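Scrub out a leaning antenna insulator with a long brush

ROBOT

A 6-joint arm with a two-finger parallel gripper is mounted at the origin on the work surface. World frame = base frame: x ahead of the robot, y to its left, z up, the work surface at z = 0. Lengths are in m, angles in degrees, forces in N, time in s.
With the tool pointing down it reaches from about 0.425 to 0.95 m from the base axis. Payload 3.5 kg.
Tool frame: the origin (TCP) lies on the front face of the gripper's body, between the roots of the fingers; the fingertips stand 73 mm ahead of it and the grasp point (between the pads) lies 54 mm ahead of it (ctrl.tips_ahead is the distance from the TCP to the fingertips, in m); z points along the fingers, y is the direction in which the jaws open and shut (so a half turn about z gives the same grasp; the last joint's range is limited). The gripper opens to 85 mm and grips with 20 to 120 N. Pads are 22 mm wide; open, the fingers measure 114 mm over their backs; the gripper's body (76 mm by 85 mm) begins 54 mm behind the grasp point. The pads swing forward as they close: fully open they stand 13 mm farther back than shut.
Start: joints at [-83.595, 16.404, 90.338, -0, 73.258, -8.594], TCP at [0.175, -0.652, 0.304] pointing down, gripper open.
Joint ranges: [-158.93, 158.93], [-51.34, 127.21], [12.03, 142.37], [-87.48, 267.48], [13.55, 161.25], [-162.69, 162.69]. Speed limits (degrees/s): [159.86, 159.86, 180, 180, 180, 180].

INTERFACE

Orientations are given as a 3x3 rotation matrix whose columns are the frame's x, y, z axes.
In Python, from bench import ctrl gives the robot as it stands. Calls block until the motion is done:
- ctrl.move_ptp(position, orientation): joint-space move of the TCP to a pose.
- ctrl.servo_line(position, rot=None, feed=0.15, max_force=None): straight line of the TCP; rot=None keeps the orientation; feed is the mean speed in m/s. With max_force (N) it stops when the force on the tool has changed by that much, and returns True; else False.
- ctrl.goto_joints(angles): joint-space move.
- ctrl.move_gripper(opening): finger opening in m; the grip force is fixed at half the most; returns when the fingers have stopped.
- ctrl.pause(seconds).
- ctrl.ik(position, orientation): joint angles nearest the present ones, or None.
- ctrl.observe(): the state.
- ctrl.get_image(name): name is "scene" or "side" or "wrist"; returns a dict with "color" (400x640x3 uint8, red, green, blue), "vfov" (degrees; the focal length in pixels is half the picture's height over the tangent of half this angle, whatever the lens; pixels are square), "cx", "cy" (the principal point, pixels), "dist_coeffs" ([k1, k2, p1, p2, k3] as OpenCV has them; the pictures are not rectified), "R" (3x3) and "t" (3): a world point X has camera coordinates R X + t; the wrist camera has in their place "T_tool_cam" (4x4, takes a point from camera to tool coordinates, whose origin is the TCP and whose axes are the flange's). Camera axes: x right, y down, z forward; pixel columns grow to the right and rows downward; lengths in m; the calibration is good to about 2 mm. A picture is of the moment at which its call begins: read the wrist's pose just before it. There is no depth.
A pose or a line that the arm cannot do raises ctrl.IKError and nothing moves.
- ctrl.sign_off(): hands the job in, once; it reports no verdict.
The state is a dict: "t": time; "joints": joint angles; "joint_vel": joint speeds; "tau": joint torques, N m; "ee_pos": TCP position; "orientation": TCP orientation; "contact_force": force on the tool from outside, world axes, zero at the start; "ft_torque": the same for the moment, N m; "opening": finger opening in m.
Only numpy, scipy, OpenCV 4.12 (cv2) and the standard library are available. Lean on these libraries where they do the work, as an engineer would, in place of code of your own. Each camera call takes 0.05 s, during which the arm holds its last target. There are 200 camera calls.

TASK

Take the long brush out of its steel pot and scrub the inside of the white porcelain insulator that leans in the wooden cradle: three full strokes, each one down to the bottom and then back up until a good half of the bristles stands out of the mouth. Then stand the brush back in its steel pot, bristles down, and let go; leave the microphone, the mug and the morse key where they are.

Things in the scene. Friction and masses are not known exactly. Their poses are not given: they have to be found in the camera images.
- brush: Long rigid brush, 200 mm, 0.12 kg, loose, round about its z axis; starts upright in the pot, bristles down. Origin: centre of the flat bristle end; z runs along the brush to the handle end. z 0-70 mm: bristle head, solid 42 mm diameter (45 mm over tufts that touch nothing); 70-118 mm: steel stem 8 mm; 118-200 mm: wooden handle 22 mm diameter, to grip.
- brush_grip (a point): Point on the brush's axis in its wooden handle, 165 mm from the bristle end.
- insulator: White porcelain cup with three ribs outside (83 mm across), fixed in a dark wooden cradle, leaning 38 degrees from vertical, mouth up and roughly towards the robot. Outside 72 mm diameter, 116 mm long; bore 60 mm diameter, 110 mm deep. Origin: centre of its underside; z is the bore's axis, out of the mouth. A short brass connector is on its upper side near the bottom.
- insulator_in (a point): Centre of the insulator's inner bottom; same axes as the insulator.
- insulator_rim (a point): Centre of the insulator's mouth, 110 mm up the axis from the inner bottom.
- pot: The round upright steel pot for the brush, screwed to the desk: outside 70 mm diameter, 85 mm high, bore 62 mm, inner floor 5 mm above the desk. Origin: centre of its underside; z up. On either side of it a low screwed lug.
- pot_in (a point): Centre of the pot's inner floor.
- pot_rim (a point): Centre of the pot's mouth, 85 mm above the desk.
- microphone: Desk microphone with a round 100 mm foot and a blue bakelite head, 167 mm high; a bystander. Origin: centre of its underside.
- mug: White coffee mug, 84 mm diameter, 90 mm high, standing; a bystander. Origin: centre of its underside.
- morse_key: Morse key: a wooden board 130 x 70 mm with a brass arm and a black knob, 52 mm high; a bystander. Origin: centre of its underside.
Things that resemble listed ones, but are neither listed nor needed, are in the scene too. Leave any green or pink look-alike of the part that bears insulator alone. Leave any pink or turquoise look-alike of the pot alone.

How it is judged:
By the outcome, as a careful person would: the job done as asked, in the order asked, and still so for the second after the job is handed in, with the robot touching nothing.
It also fails if it takes over 58 s, if anything falls off the work surface, if the arm or the gripper's body presses on something with over 40 N, if the wrist force passes 120 N, or if a joint passes its speed limit or range.

## Working session

There is one attempt and no reset: what is moved stays moved. The work goes in short steps, each a Python script; the robot and the scene stay as the last script left them, time stands still between calls to the robot, and variables do not carry over. Pictures are saved under pics/ and viewed, about 8 in all and at most 12, crops included, and the job is handed in when it is done.

```bash
ls; mkdir -p pics; python3 - <<'E'
from bench import ctrl
import cv2,pickle,numpy as np
d={}
for n in("scene","side","wrist"):
    s=ctrl.observe(); d[n]=ctrl.get_image(n); d[n]['obs']=s
    cv2.imwrite(f"pics/{n}0.png",d[n]["color"][...,::-1])
    print(n,{k:np.round(v,4).tolist() for k,v in d[n].items() if k not in("color","obs")})
pickle.dump(d,open("d0.pkl","wb"))
print(s['t'],s['contact_force'],ctrl.tips_ahead,s['orientation'])
E
```

```text
pics
scene {'vfov': 43.7986, 'cx': 319.8106, 'cy': 196.1789, 'dist_coeffs': [-0.013, 0.0, 0.0, 0.0, 0.0], 'R': [[0.2337, 0.9723, 0.0006], [0.5257, -0.1258, -0.8413], [-0.818, 0.197, -0.5405]], 't': [-0.2168, -0.1385, 1.9308]}
side {'vfov': 55.6077, 'cx': 329.5506, 'cy': 196.3578, 'dist_coeffs': [-0.0691, 0.0, 0.0, 0.0, 0.0], 'R': [[-0.9438, -0.3304, -0.008], [-0.153, 0.4583, -0.8756], [0.2929, -0.8251, -0.4831]], 't': [0.5293, 0.1522, 1.0701]}
wrist {'vfov': 64.7458, 'cx': 317.8856, 'cy': 195.8644, 'dist_coeffs': [0.0195, 0.0, 0.0, 0.0, 0.0], 'T_tool_cam': [[-0.0008, -0.9563, -0.2925, 0.0749], [1.0, -0.001, 0.0004, 0.0008], [-0.0007, -0.2925, 0.9563, -0.0701], [0.0, 0.0, 0.0, 1.0]]}
0.1 [-0.54120052  0.12998022 -0.76502066] 0.0726 [[ 9.65929468e-01  2.58805348e-01 -2.32361119e-04]
 [ 2.58805234e-01 -9.65927097e-01  2.16643874e-03]
 [ 3.36242032e-04 -2.15276330e-03 -9.99997626e-01]]
```

View pics/scene0.png

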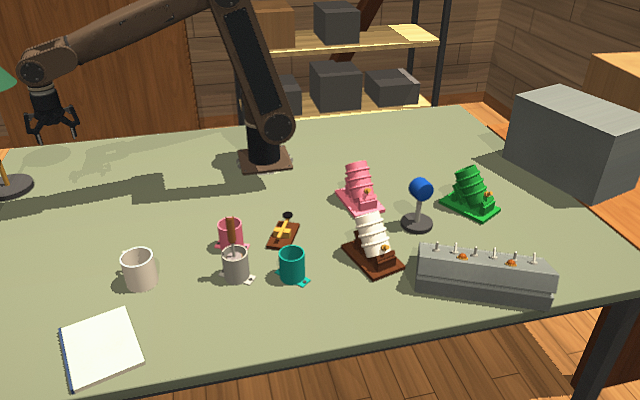

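View pics/side0.png

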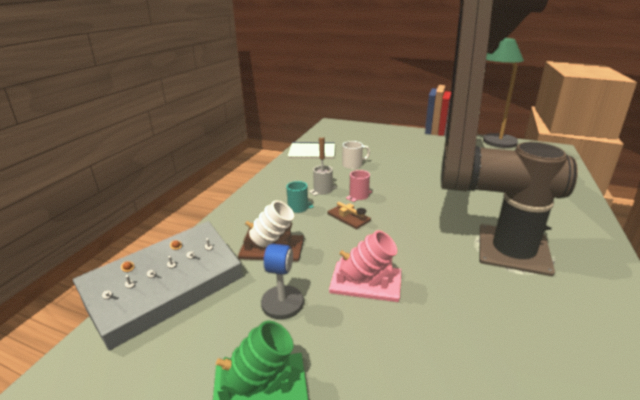

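The scene view shows the following candidates:
- **Insulators:** white in a dark cradle (372,238), pink (358,185) and green (468,190). The white one fits the description.
- **Pots:** grey steel holding the brush (236,265), pink (230,234) and turquoise (291,265). The grey one fits.

In the side view the pot is at (322,180) and the insulator at (270,225). I'll confirm both in an enlarged crop.

```bash
cat > h.py <<'E'
import numpy as np,cv2
def cam(d):
    f=200/np.tan(np.radians(d['vfov'])/2)
    K=np.array([[f,0,d['cx']],[0,f,d['cy']],[0,0,1.]])
    if 'R' in d: R,t=np.array(d['R']),np.array(d['t'])
    else:
        T=np.eye(4);T[:3,:3]=d['obs']['orientation'];T[:3,3]=d['obs']['ee_pos']
        W=np.linalg.inv(T@np.array(d['T_tool_cam']));R,t=W[:3,:3],W[:3,3]
    return K,np.array(d['dist_coeffs']),R,t
def ray(d,p):
    K,D,R,t=cam(d)
    q=cv2.undistortPoints(np.array([[p]],float),K,D)[0,0]
    v=R.T@np.r_[q,1];return -R.T@t,v/np.linalg.norm(v)
def onz(d,p,z):
    c,v=ray(d,p);return c+v*(z-c[2])/v[2]
def tri(*dp):
    A=np.zeros((3,3));b=np.zeros(3);L=[]
    for d,p in dp:
        c,v=ray(d,p);P=np.eye(3)-np.outer(v,v);A+=P;b+=P@c;L.append((c,P))
    X=np.linalg.solve(A,b);return X,[float(np.linalg.norm(P@(X-c))) for c,P in L]
def proj(d,X):
    K,D,R,t=cam(d);return cv2.projectPoints(np.atleast_2d(np.array(X,float)),cv2.Rodrigues(R)[0],t,K,D)[0][:,0]
E
python3 - <<'E'
import pickle,cv2,numpy as np
d=pickle.load(open('d0.pkl','rb'))
a=d['scene']['color'][195:300,205:415,::-1];b=d['side']['color'][125:265,230:380,::-1]
a=cv2.resize(a,None,fx=3.7,fy=3.7,interpolation=cv2.INTER_CUBIC)[:,:777]
cv2.imwrite('pics/cropA.png',a)
b=cv2.resize(b,None,fx=4.2,fy=4.2,interpolation=cv2.INTER_CUBIC)
cv2.imwrite('pics/cropB.png',b);print(a.shape,b.shape)
E
```

```text
(388, 777, 3) (588, 630, 3)
```

View pics/cropA.png

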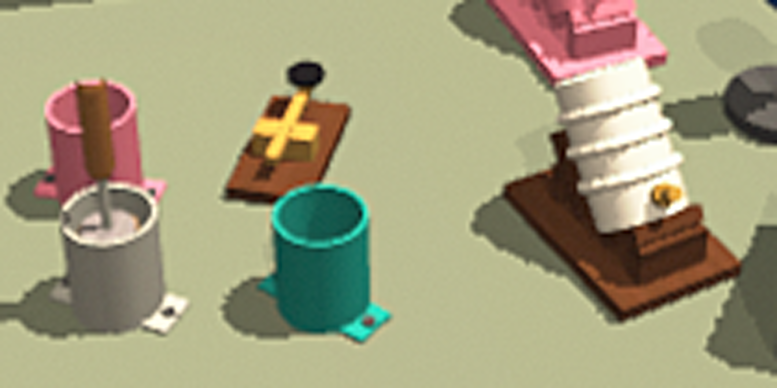

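View pics/cropB.png

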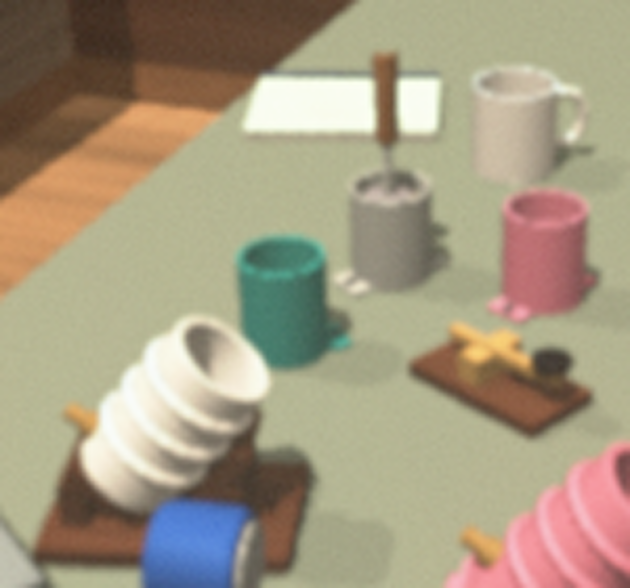

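The crops confirm both targets: a grey pot with the brush handle rising from it, and a white insulator in a dark cradle with a brass connector.

```bash
python3 - <<'E'
import pickle,numpy as np
from h import *
d=pickle.load(open('d0.pkl','rb'));S,D=d['scene'],d['side']
a=lambda x,y:(205+x/3.7,195+y/3.7)
b=lambda x,y:(230+x/4.2,125+y/4.2)
for n,p,q in [('potrim',a(112,215),b(391,192)),('handle',a(93,84),b(386,57)),('handlelow',a(99,172),b(387,143)),('inmouth',a(600,80),b(229,356)),('inbot',a(643,222),b(112,487))]:
    X,e=tri((S,p),(D,q));print(n,X.round(4),np.round(e,4))
print('pot onz',onz(S,a(112,215),.085),onz(D,b(391,192),.085))
for n,q in [('mic',(281,303))]: print(n,onz(D,q,0))
E
```

```text
potrim [ 0.6421 -0.164   0.0802] [0.0002 0.0002]
handle [ 0.6458 -0.1668  0.1996] [0.0007 0.0007]
handlelow [ 0.6465 -0.1693  0.1232] [0.0004 0.0004]
inmouth [0.6204 0.2061 0.1282] [0.0053 0.0053]
inbot [0.6923 0.2312 0.0339] [0.0056 0.0056]
pot onz [ 0.64829939 -0.16408838  0.085     ] [ 0.63851261 -0.15476306  0.085     ]
mic [0.54224204 0.40280072 0.        ]
```

```bash
cat >> h.py <<'E'
def rot(z,yaw):
    z=np.array(z,float);z/=np.linalg.norm(z);r=np.radians(yaw)
    x=np.array([np.cos(r),np.sin(r),0]);x-=z*(x@z);x/=np.linalg.norm(x)
    return np.c_[x,np.cross(z,x),z]
def best(ctrl,p,z,yaws):
    q0=np.array(ctrl.observe()['joints']);o=[]
    for y in yaws:
        q=ctrl.ik(p,rot(z,y))
        if q is not None:o.append((np.abs(np.array(q)-q0).max(),y,np.round(q,1).tolist()))
    return sorted(o)
def snap(ctrl,n,f):
    s=ctrl.observe();d=ctrl.get_image(n);d['obs']=s;cv2.imwrite(f,d['color'][...,::-1]);return d
E
python3 - <<'E'
from bench import ctrl
from h import *
p=[.646,-.168,.375]
for r in best(ctrl,p,[0,0,-1],range(-180,180,30)):print(r)
ax=np.array([-.072,-.025,.094]);ax/=np.linalg.norm(ax);M=np.array([.6204,.2061,.128])
for L in (.109,.2,.26):
  print(L)
  for r in best(ctrl,M+L*ax,-ax,range(-180,180,30)):print(r)
E
```

```text
(np.float64(60.32118752568876), 30, [-23.3, 13.0, 87.0, -0.0, 79.9, 36.7])
(np.float64(60.32118752568876), 60, [-23.3, 13.0, 87.0, -0.0, 79.9, 6.7])
(np.float64(60.32118752568876), 90, [-23.3, 13.0, 87.0, -0.0, 79.9, -23.3])
(np.float64(60.32118752568876), 120, [-23.3, 13.0, 87.0, -0.0, 79.9, -53.3])
(np.float64(74.67738830620824), 150, [-23.3, 13.0, 87.0, -0.0, 79.9, -83.3])
(np.float64(75.3226116937918), 0, [-23.3, 13.0, 87.0, -0.0, 79.9, 66.7])
(np.float64(104.67738830620823), -180, [-23.3, 13.0, 87.0, -0.0, 79.9, -113.3])
(np.float64(105.32261169379177), -30, [-23.3, 13.0, 87.0, -0.0, 79.9, 96.7])
(np.float64(134.67738830620823), -150, [-23.3, 13.0, 87.0, -0.0, 79.9, -143.3])
(np.float64(135.3226116937918), -60, [-23.3, 13.0, 87.0, -0.0, 79.9, 126.7])
(np.float64(165.32261169379183), -90, [-23.3, 13.0, 87.0, -0.0, 79.9, 156.7])
0.109
(np.float64(89.381770662065), 0, [5.8, -0.4, 123.9, 25.2, 20.0, 79.8])
(np.float64(89.381770662065), 30, [5.8, -0.4, 123.9, 25.2, 20.0, 41.8])
(np.float64(89.381770662065), 90, [5.8, -0.4, 123.9, 25.2, 20.0, -19.2])
(np.float64(89.381770662065), 120,
[... 1415 characters left out ...]
37.4, -93.1])
(np.float64(85.9591794680044), 30, [2.4, -23.9, 129.9, 17.4, 37.4, 49.0])
(np.float64(85.9591794680044), 90, [2.4, -23.9, 129.9, 17.4, 37.4, -12.1])
(np.float64(85.9591794680044), 120, [2.4, -23.9, 129.9, 17.4, 37.4, -35.6])
(np.float64(85.95917946800442), 60, [2.4, -23.9, 129.9, 17.4, 37.4, 14.8])
(np.float64(85.95917946800442), 150, [2.4, -23.9, 129.9, 17.4, 37.4, -61.1])
(np.float64(95.50492735282786), 0, [2.4, -23.9, 129.9, 17.4, 37.4, 86.9])
(np.float64(122.44379888126365), -150, [2.4, -23.9, 129.9, 17.4, 37.4, -131.0])
(np.float64(127.53006251010702), -30, [2.4, -23.9, 129.9, 17.4, 37.4, 118.9])
(np.float64(152.95020298640995), -60, [2.4, -23.9, 129.9, 17.4, 37.4, 144.4])
```

```bash
python3 - <<'E'
from bench import ctrl
from h import *
import pickle
d0=pickle.load(open('d0.pkl','rb'))
ax=np.array([-.072,-.025,.094]);ax/=np.linalg.norm(ax);M=np.array([.6204,.2061,.128])
Ttc=np.array(d0['wrist']['T_tool_cam']);q0=np.array(ctrl.observe()['joints'])
B=None
for L in (.26,.3):
  for y in range(-180,180,15):
    Rc=rot(-ax,y);T=np.eye(4);T[:3,:3]=Rc;T[:3,3]=M+L*ax
    T=T@np.linalg.inv(Ttc)
    q=ctrl.ik(T[:3,3],T[:3,:3])
    if q is not None and T[2,3]>.25:
        c=np.abs(np.array(q)-q0).max()
        if B is None or c<B[0]:B=(c,L,y,np.round(q,1),T)
print(B)
ctrl.move_ptp(B[4][:3,3],B[4][:3,:3])
d=snap(ctrl,'wrist','pics/w1.png');pickle.dump(d,open('w1.pkl','wb'))
p=[.646,-.168,.375]
ctrl.move_ptp(p,rot([0,0,-1],90))
d=snap(ctrl,'wrist','pics/w2.png');pickle.dump(d,open('w2.pkl','wb'))
print(ctrl.observe()['t'],ctrl.observe()['ee_pos'])
import cv2
cv2.imwrite('pics/w12.png',np.vstack([cv2.resize(cv2.imread(f'pics/w{i}.png')[40:360],(600,300)) for i in(1,2)]))
E
```

```text
(np.float64(72.89890902769352), 0.3, 0, array([-10.7, -16.2, 132.2,  55.6,  44.4, -46.2]), array([[-0.17465924,  0.80400675,  0.5683901 ,  0.49423882],
       [ 0.86383799, -0.15190509,  0.48032153,  0.11318749],
       [ 0.4725231 ,  0.57488955, -0.66799995,  0.27833775],
       [ 0.        ,  0.        ,  0.        ,  1.        ]]))
4.5667 [ 0.64554319 -0.16701646  0.37437585]
```

View pics/w12.png

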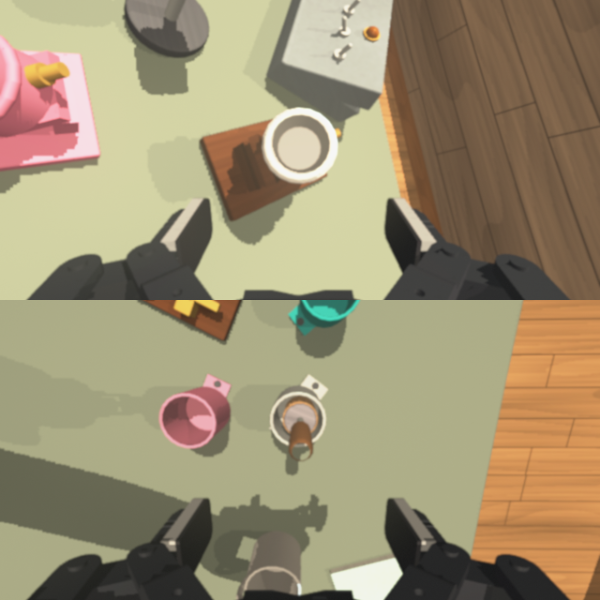

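```bash
python3 - <<'E'
import pickle,cv2,numpy as np
from h import *
w1=pickle.load(open('w1.pkl','rb'));w2=pickle.load(open('w2.pkl','rb'))
a=w1['color'][140:250,265:375];b=w2['color'][120:230,265:375]
# insulator: bore-bottom & rim by contours
hsv=cv2.cvtColor(w1['color'],cv2.COLOR_RGB2HSV);print('rim',hsv[165,320],'bottom',hsv[198,320],'wall',[hsv[198,x].tolist() for x in range(278,364,4)])
h2=cv2.cvtColor(w2['color'],cv2.COLOR_RGB2HSV);print([h2[y,320].tolist() for y in range(150,216,3)])
im=np.hstack([cv2.resize(c,(400,400),interpolation=cv2.INTER_CUBIC) for c in(a,b)])[...,::-1]
cv2.imwrite('pics/z.png',im)
E
```

```text
rim [ 20  50 139] bottom [ 21  40 228] wall [[15, 81, 114], [21, 40, 238], [30, 1, 247], [22, 36, 240], [19, 52, 152], [21, 42, 227], [21, 40, 228], [21, 40, 228], [21, 40, 228], [21, 40, 228], [21, 40, 228], [21, 40, 228], [21, 40, 228], [21, 40, 228], [21, 40, 228], [21, 41, 229], [19, 51, 169], [20, 49, 134], [19, 54, 164], [30, 2, 247], [30, 1, 247], [30, 55, 213]]
[[14, 106, 206], [11, 42, 205], [12, 42, 199], [12, 43, 204], [12, 44, 208], [17, 42, 163], [20, 49, 136], [13, 134, 120], [14, 133, 123], [13, 135, 125], [14, 137, 127], [14, 138, 129], [14, 137, 132], [13, 147, 153], [13, 111, 140], [22, 44, 146], [29, 51, 109], [30, 52, 107], [29, 52, 117], [30, 56, 147], [24, 67, 140], [29, 57, 170]]
```

View pics/z.png

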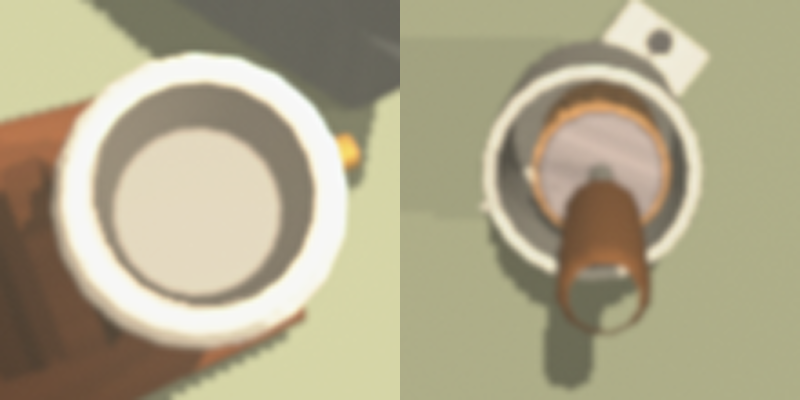

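Left crop: the bore mouth is centred at about (321,193) px and the inner bottom at about (319,198) px. Right crop: the handle end is at about (321,200) px and the pot rim centre at about (318,167) px. Next I'll fit these properly.

```bash
cat > m.py <<'E'
import pickle
from h import *
def ell(mask,near,amin,amax):
    cs,_=cv2.findContours(mask.astype(np.uint8),cv2.RETR_CCOMP,cv2.CHAIN_APPROX_NONE)
    r=[cv2.fitEllipse(cv2.convexHull(c)) for c in cs if len(c)>15 and amin<cv2.contourArea(cv2.convexHull(c))<amax]
    return sorted(r,key=lambda e:np.hypot(e[0][0]-near[0],e[0][1]-near[1]))[:2]
E
python3 - <<'E'
from m import *
w1=pickle.load(open('w1.pkl','rb'));w2=pickle.load(open('w2.pkl','rb'));d0=pickle.load(open('d0.pkl','rb'))
h=cv2.cvtColor(w1['color'],cv2.COLOR_RGB2HSV).astype(int)
bore=ell((h[...,2]>200)&(h[...,1]<45)&~((h[...,2]<236)&(h[...,1]>36)),(321,193),1500,6000)
bot=ell((h[...,2]>215)&(h[...,2]<236)&(h[...,1]>36)&(h[...,1]<46),(319,198),1000,2500)
print('bore',bore);print('bot',bot)
h=cv2.cvtColor(w2['color'],cv2.COLOR_RGB2HSV).astype(int)
br=ell((h[...,1]<56)&(h[...,2]>185)&(h[...,0]<22),(318,165),600,2500);print('bristle',br)
rim=ell((h[...,1]<56)&(h[...,2]>215),(318,167),1500,5000);print('potrim',rim)
E
```

```text
bore [((320.908935546875, 193.32569885253906), (76.7764663696289, 79.44605255126953), 124.75501251220703), ((320.5387268066406, 192.9652557373047), (63.21369934082031, 65.02001190185547), 143.24728393554688)]
bot [((318.730224609375, 197.8724365234375), (42.60350036621094, 42.70574188232422), 17.515762329101562)]
bristle []
potrim [((317.521240234375, 166.8963165283203), (57.65811538696289, 59.289268493652344), 88.55104064941406), ((391.3864440917969, 336.20440673828125), (60.25258255004883, 72.69473266601562), 83.50395202636719)]
```

```bash
python3 - <<'E'
from m import *
w1=pickle.load(open('w1.pkl','rb'));w2=pickle.load(open('w2.pkl','rb'));d0=pickle.load(open('d0.pkl','rb'));S,D=d0['scene'],d0['side']
a=lambda x,y:(205+x/3.7,195+y/3.7)
b=lambda x,y:(230+x/4.2,125+y/4.2)
m=(320.7,193.1)
for z in ([(D,b(229,356))],[(S,a(600,80))],[(D,b(229,356)),(S,a(600,80))]):
    M,e=tri((w1,m),*z);c,v=ray(w1,(318.7,197.9))
    # bottom: |c+s v-M|=.11 far root
    w=c-M;B=w@v;s=-B+np.sqrt(B*B-(w@w-.0121));I=c+s*v;ax=(M-I)/.11
    print('M',M.round(4),np.round(e,4),'I',I.round(4),'ax',ax.round(3),'tilt',np.degrees(np.arccos(ax[2])).round(1),'az',np.degrees(np.arctan2(ax[1],ax[0])).round(1),'camdist',np.linalg.norm(M-c).round(3))
print('handle',onz(w2,(321.1,199.8),.205),'potrim',onz(w2,(317.6,166.9),.085), onz(w2,(318,166),.075))
print(onz(w2,(321.1,199.8),.2))
E
```

```text
M [0.6175 0.2051 0.1336] [0.002 0.002] I [0.6833 0.2229 0.0472] ax [-0.598 -0.161  0.785] tilt 38.2 az -164.9 camdist 0.293
M [0.6256 0.2081 0.1268] [0.0007 0.0007] I [0.6896 0.225  0.039 ] ax [-0.582 -0.154  0.799] tilt 37.0 az -165.2 camdist 0.304
M [0.6216 0.2061 0.1291] [0.0016 0.0057 0.0051] I [0.6869 0.2241 0.0425] ax [-0.594 -0.164  0.788] tilt 38.0 az -164.6 camdist 0.3
handle [ 0.64857964 -0.16975685  0.205     ] potrim [ 0.6456335  -0.16801282  0.085     ] [ 0.64609586 -0.16900006  0.075     ]
[ 0.64863054 -0.1713514   0.2       ]
```

Mouth at (0.622, 0.206, 0.129) with a tilt of 38.0°, which matches the 38° given. The handle end is within 4 mm of the pot axis. I'll grasp it now.

```bash
cat > g.py <<'E'
from m import *
from bench import ctrl
M=np.array([.6216,.2061,.1291]);t=np.radians(38);z=np.radians(-164.7)
AX=np.array([np.sin(t)*np.cos(z),np.sin(t)*np.sin(z),np.cos(t)]);I=M-.11*AX
RI=rot(-AX,90);RP=rot([0,0,-1],90);POT=np.array([.6456,-.168,0])
def st(n=''):
    s=ctrl.observe();print(n,round(s['t'],2),np.round(s['ee_pos'],4),'F',np.round(s['contact_force'],1),'open',round(s['opening'],4));return s
def tcp(s,off=0): return I+(s+.219)*AX+off
E
python3 - <<'E'
from g import *
ctrl.servo_line([.6485,-.170,.224],RP,feed=.12,max_force=8) and print('contact');st()
ctrl.move_gripper(0.0);s=st('grip')
ctrl.servo_line([.6485,-.170,.42],RP,feed=.15);st('up')
for s_ in (0,.09,.15,.2):print(s_,ctrl.ik(tcp(s_),RI),ctrl.ik(tcp(s_,np.array([0,0,.08])),RI))
d0=pickle.load(open('d0.pkl','rb'));print('pink base',onz(d0['scene'],(358,208),0),'teal',onz(d0['scene'],(291,250),.085))
E
```

```text
5.97 [ 0.649  -0.1702  0.2253] F [ 0.2  0.8 -0.2] open 0.0854
grip 6.58 [ 0.6485 -0.1701  0.2243] F [-0.4  0.3  0.8] open 0.021
up 8.04 [ 0.6483 -0.1699  0.4183] F [-0.6 -0.4 -1.3] open 0.0207
0 [ 7.30810735e+00 -4.53016908e-02  1.23043191e+02  1.45895215e+01
  1.98657097e+01 -7.90307882e+00] [  7.30810735  -6.29780298 119.71098377  10.09330072  29.23710591
  -2.97697118]
0.09 [  6.23888464 -13.81498872 127.11049422  11.34333749  29.53532554
  -4.89800887] [  6.23888464 -18.34467146 122.04753121   8.86630737  38.98204933
  -1.91140246]
0.15 [  5.34923718 -22.72152511 128.60368502  10.18809017  36.97497357
  -3.87612667] [  5.34923718 -25.73256933 122.40001141   8.49506659  46.06899163
  -1.6220905 ]
0.2 [  4.46021454 -29.70322266 129.04476343   9.67129658  43.56720586
  -3.45433384] [  4.46021454 -31.30520419 121.94260737   8.43018478  52.16388283
  -1.60962854]
pink base [0.39997705 0.25747612 0.        ] teal [ 0.66988278 -0.01750759  0.085     ]
```

```bash
python3 - <<'E'
from g import *
ctrl.move_ptp(tcp(.15,np.array([0,0,.08])),RI)
ctrl.servo_line(tcp(.13),RI,feed=.15);s=st('pre')
ims=[]
for n,(y0,x0) in (('side',(130,220)),('scene',(150,300))):
    d=snap(ctrl,n,f'pics/pre_{n}.png');pickle.dump(d,open(f'pre_{n}.pkl','wb'))
    e=s['ee_pos'];zt=np.array(s['orientation'])[:,2]
    pr=proj(d,[e+zt*.019,e+zt*.149,e+zt*.219,M,I]);print(n,pr.round(1).tolist(),x0,y0)
    c=d['color'][y0:y0+130,x0:x0+130].copy()
    c=cv2.resize(c,(400,400),interpolation=cv2.INTER_CUBIC)[...,::-1].copy()
    for p in pr: cv2.circle(c,tuple(int(v) for v in (p-[x0,y0]+.5)*400/130),2,(0,0,255),-1)
    ims.append(c)
cv2.imwrite('pics/pre.png',np.hstack(ims));print(zt,-AX)
E
```

```text
pre 10.22 [0.4804 0.1671 0.3185] F [-0.6  0.5 -2.1] open 0.0208
side [[332.2, 151.0], [301.5, 187.3], [286.4, 205.2], [282.6, 210.6], [261.0, 236.3]] 220 130
scene [[342.5, 140.4], [356.3, 184.5], [363.8, 208.3], [365.8, 215.3], [377.6, 252.9]] 300 150
[ 0.59532414  0.16223824 -0.78693578] [ 0.59384084  0.16245647 -0.78801075]
```

View pics/pre.png

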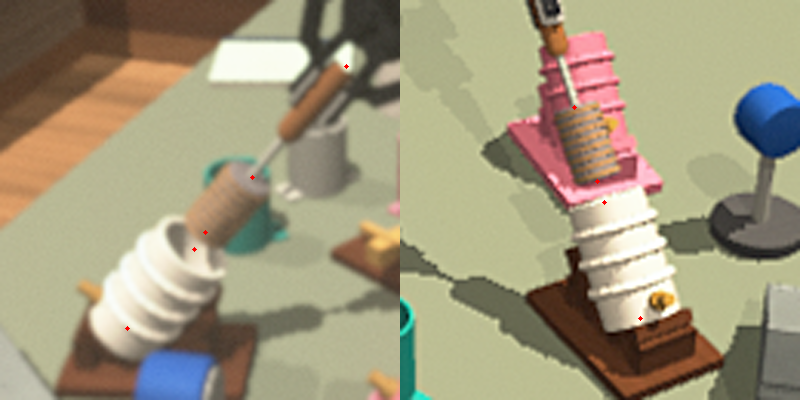

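Both views show the bristle end aligned with the mouth: side (206,230) over mouth (196,246), scene (599,181) over mouth (606,200). I'll insert with a force guard.

```bash
python3 - <<'E'
from g import *
c=ctrl.servo_line(tcp(.05),RI,feed=.1,max_force=10);s=st(f'ins {c}')
if not c:
    c=ctrl.servo_line(tcp(.018),RI,feed=.08,max_force=10);s=st(f'deep {c}')
    c=ctrl.servo_line(tcp(-.012),RI,feed=.03,max_force=8);s=st(f'bottom {c}')
print('s=',(np.array(s['ee_pos'])-I)@AX-.219,'axial F',np.array(s['contact_force'])@AX, s['joints'])
E
```

```text
ins False 11.28 [0.5273 0.1803 0.255 ] F [ 0.3 -0.3 -0.5] open 0.0206
deep False 11.82 [0.5462 0.1855 0.2293] F [-0.2 -0.5 -1.9] open 0.0207
bottom True 12.43 [0.5552 0.1879 0.2177] F [-5.5 -2.6  6. ] open 0.0205
s= 0.0032340883927240993 axial F 8.400521608562892 [  7.27156686  -0.52309418 123.18161833  14.43605086  20.22545613
  -7.7864988 ]
```

Bottom felt at s = 3 mm, with an axial force of 8 N. I'll do the strokes from here: up, then two more down-and-up strokes.

```bash
python3 - <<'E'
from g import *
def S(s):return round(float((np.array(s['ee_pos'])-I)@AX-.219),4)
for k in range(3):
    if k:
        c=ctrl.servo_line(tcp(.018),RI,feed=.1,max_force=15)
        if c: st('early!');break
        c=ctrl.servo_line(tcp(-.012),RI,feed=.03,max_force=8);s=st(f'bottom {k+1} {c}');print(S(s))
    c=ctrl.servo_line(tcp(.093),RI,feed=.1,max_force=20);ctrl.pause(.2);s=st(f'up {k+1} {c}');print(S(s))
    if c:break
d=snap(ctrl,'side','pics/up.png');e=snap(ctrl,'scene','pics/up2.png')
cv2.imwrite('pics/upc.png',np.hstack([cv2.resize(x['color'][y:y+130,x0:x0+130],(400,400),interpolation=cv2.INTER_CUBIC) for x,y,x0 in((d,130,220),(e,150,300))])[...,::-1])
E
```

```text
up 1 False 13.68 [0.5016 0.1733 0.2875] F [ 0.1  0.7 -2.2] open 0.0205
0.0924
bottom 2 True 15.18 [0.5552 0.1879 0.2177] F [-4.9 -1.8  6.1] open 0.021
0.0032
up 2 False 16.44 [0.5016 0.1733 0.2875] F [ 0.2 -0.2 -1.8] open 0.0208
0.0924
bottom 3 True 17.94 [0.5552 0.1879 0.2177] F [-4.2 -2.1  4.7] open 0.0208
0.0032
up 3 False 19.2 [0.5016 0.1733 0.2875] F [ 0.4 -0.2 -1.6] open 0.021
0.0924
```

View pics/upc.png

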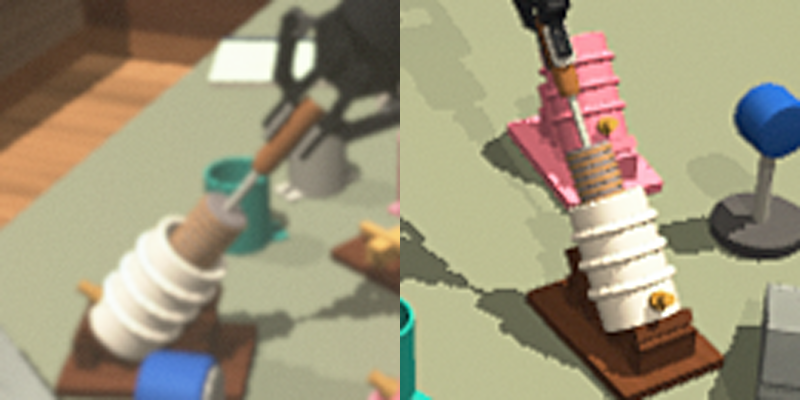

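Both views show about three quarters of the bristles out of the mouth at the top of the stroke, and all three strokes are done. Next I'll return the brush to the pot.

```bash
python3 - <<'E'
from g import *
ctrl.servo_line(tcp(.15),RI,feed=.12)
ctrl.servo_line(tcp(.15,np.array([0,0,.08])),RI,feed=.15)
P=np.array([.6465,-.169,0])
ctrl.move_ptp(P+[0,0,.42],RP);st('above')
c=ctrl.servo_line(P+[0,0,.335],RP,feed=.12)
ims=[]
for n,(y0,x0) in (('side',(100,255)),('scene',(180,170))):
    d=snap(ctrl,n,f'pics/pot_{n}.png');ims.append(cv2.resize(d['color'][y0:y0+130,x0:x0+130],(400,400),interpolation=cv2.INTER_CUBIC)[...,::-1])
cv2.imwrite('pics/potc.png',np.hstack(ims));st()
E
```

```text
above 22.0 [ 0.6464 -0.1678  0.4203] F [ 0.3  0.9 -0.5] open 0.0205
 22.96 [ 0.647  -0.1692  0.3368] F [ 1.2  0.7 -2.5] open 0.0208
```

View pics/potc.png

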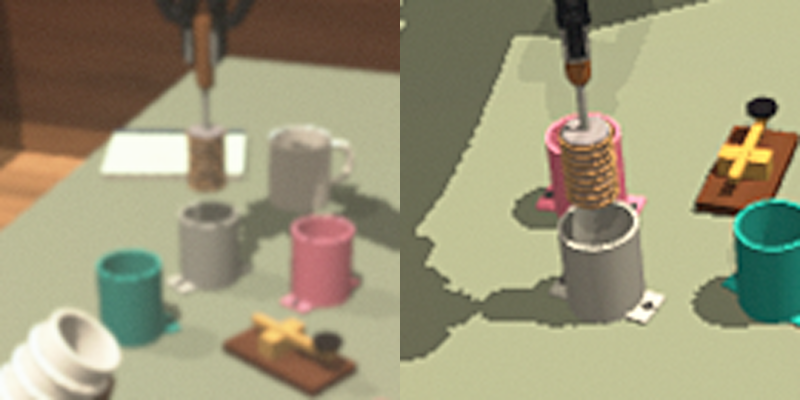

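The brush hangs upright over the pot, on its axis in both views: side x 207 against rim 210, scene 590 against 600. The brush tapers slightly left in the scene view, which is within the 10 mm clearance. I'll lower it with a force guard.

```bash
python3 - <<'E'
from g import *
P=np.array([.6465,-.1675,0])
c=ctrl.servo_line(P+[0,0,.236],RP,feed=.08,max_force=8);s=st(f'in {c}')
if not c:
    c=ctrl.servo_line(P+[0,0,.216],RP,feed=.025,max_force=5);s=st(f'floor {c}')
    if c and abs(s['ee_pos'][2]-.224)<.006:
        ctrl.pause(.2);ctrl.move_gripper(.085);st('open')
        e=ctrl.observe()['ee_pos']
        ctrl.servo_line([e[0],e[1],.375],RP,feed=.12);st('clear')
        ctrl.pause(.5)
        ims=[]
        for n,(y0,x0) in (('wrist',(110,250)),('side',(100,255)),('scene',(180,170))):
            d=snap(ctrl,n,f'pics/end_{n}.png');ims.append(cv2.resize(d['color'][y0:y0+130,x0:x0+130],(266,266),interpolation=cv2.INTER_CUBIC)[...,::-1])
        cv2.imwrite('pics/endc.png',np.hstack(ims))
E
```

```text
in False 24.35 [ 0.6469 -0.1676  0.2369] F [-0.4 -1.  -1.9] open 0.0206
floor True 24.89 [ 0.6465 -0.1675  0.2242] F [-0.8  0.1  3.1] open 0.0207
open 25.73 [ 0.6458 -0.1672  0.2226] F [ 0.  -0.5 -0.1] open 0.0851
clear 27.15 [ 0.6455 -0.1671  0.3735] F [-0.3  0.4 -0.7] open 0.0849
```

View pics/endc.png

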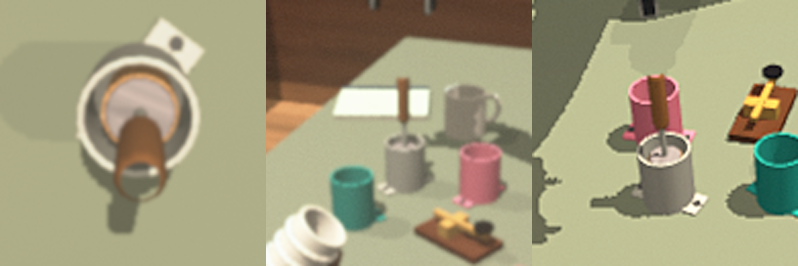

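The brush stands upright in the grey pot, bristles down, with the gripper clear above it. The mug, the key and the look-alike pots sit where they were.

```bash
python3 -c "
from bench import ctrl
ctrl.sign_off()"
```

```text
the job is handed in; nothing more can be done
```

The brush is back in its steel pot after three full scrubbing strokes inside the white insulator, and the job is handed in. It took about 27 s of robot time against the 58 s limit.

- **Strokes:** each one stopped on contact force at the same depth near the bottom, at about 5–8 N. Each then came up until roughly 50 mm of the 70 mm of bristle stood out of the mouth, and the pictures at the top of the third stroke agreed.
- **Depth check:** contact came 3 mm before my calculated bottom, which is about what the camera calibration allows. The first scene and side camera rays to the mouth disagreed by about 5 mm, and I settled it with the wrist camera view along the bore, which gave the 38° tilt stated.
- **Return:** the brush touched the pot floor at the height where I had gripped it. After I let go, all three cameras showed it upright in the grey pot, bristles down.
- **Bystanders:** the mug and morse key looked unmoved in the last pictures. I looked at the microphone last at the top of the third stroke, not after the return.

No check failed.

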